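Shut the coupling guard and hold its lock rod in place for the clip

ROBOT

A 6-joint arm with a two-finger parallel gripper is mounted at the origin on a cart in front of the work surface, level with it; the furniture and walls round the work are solid. World frame = base frame: x ahead of the robot, y to its left, z up, the work surface at z = 0. Lengths are in m, angles in degrees, forces in N, time in s.
With the tool pointing down it reaches from about 0.425 to 0.95 m from the base axis. Payload 3.5 kg.
Tool frame: the origin (TCP) lies midway between the tips of the shut fingers; the grasp point (between the pads) lies 19 mm behind it; z points along the fingers, y is the line along which they close (so a half turn about z gives the same grasp; the last joint's range is limited). The gripper opens to 85 mm and grips with 20 to 120 N. Pads are 22 mm wide; open, the fingers measure 114 mm over their backs; the gripper's body (76 mm by 85 mm) begins 54 mm behind the grasp point. The pads swing forward as they close: fully open they stand 13 mm farther back than shut.
Start: joints at [57.697, 16.404, 90.338, -0, 73.258, -8.594], TCP at [0.271, 0.618, 0.231] pointing down, gripper open.
Joint ranges: [-158.93, 158.93], [-51.34, 127.21], [12.03, 142.37], [-87.48, 267.48], [13.55, 161.25], [-162.69, 162.69]. Speed limits (degrees/s): [159.86, 159.86, 180, 180, 180, 180].

INTERFACE

Orientations are given as [roll, pitch, yaw] about the fixed x, y, z axes, in that order (R = Rz(yaw) Ry(pitch) Rx(roll)).
In Python, from station import env, read_camera, order, spot_in, trace gives the robot as it stands. The module is installed in compiled form; this text tells all that it offers.
- The arm moves only by the tool send_rows, never from a script. Its argument "increments" is a list of rows, each a list of 5 numbers: the closure, from -1 (fully open) to 1 (shut), then the shift along the tool's x, y, z in mm, then the turn about the tool's z in degrees. A call has 1 to 5 rows; each row shifts and turns the commanded pose from where the row before left it, along the tool's axes as they then stand; what a row does not reach is not made up. A row lasts 1/8 s, in which the tool goes at most 62.5 mm and 10.7 degrees, less where a joint would pass 70% of its speed; a pose out of reach is approached as far as the arm can. A call is refused whole if a number of a shift passes 62.5 or a number of a turn 10.7, either way. A call with a gripper value outside its range is refused whole. The fingers move at their own pace and stop on an object; the grip force is fixed at half the most. Time passes only in rows, so rows that do not move let the fingers close. It gives the time, the measured TCP pose, the force, the opening and the grip force at its end, in the units of the state.
- env.sense(): the state, without advancing time (a new reading comes with each control period).
- read_camera(name): name is "side" or "top" or "wrist"; returns a dict with "frame" (384x512x3 uint8, red, green, blue), "z_map" (384x512 float32, m along the optical axis (not along the pixel's ray), 0 where there is no reading), "fx", "fy", "cx", "cy" (pixels), "view" (4x4, takes a point from world to camera coordinates). Camera axes: x right, y down, z forward; pixel columns grow to the right and rows downward; lengths in m; the calibration is good to about 2 mm. A picture is of the moment at which its call begins.
- order.close_job(): hands the job in; it is judged then, once.
Trained networks look in a picture, given as the dict that the camera call returned (one of the last four; its "shot" number tells which), for a name from the list of things; names that differ only in an ending like _2 or _b are one class to them, and where a whole thing is asked for, a point or a joint stands for the part that bears it (a point fixed in the world has none). Each returns a list of dicts, best first, with "score" (0 to 1); they miss things now and then, are a little off and sometimes report something else, mostly with a low value. They report only what shows in the picture. A call takes as long as a camera call.
- spot_in(picture, query): "xyz" ([x, y, z] in m, in world coordinates, good to about 4 mm: the middle of the surface that is visible of it).
- trace(picture, query): "region" (384x512 bool, what is visible of it).
The state is a dict: "time_s": time; "joint_positions": joint angles; "joint_velocities": joint speeds; "tau": joint torques, N m; "tcp_pos": TCP position; "tcp_rot": TCP orientation; "contact_force": force on the tool from outside, world axes, zero at the start; "moment": the same for the moment, N m; "finger_gap": finger opening in m; "finger_force": force on a finger pad.
Only numpy, scipy, OpenCV 4.12 (cv2) and the standard library are available. Lean on these libraries where they do the work, as an engineer would, in place of code of your own. Each camera call takes 0.05 s, during which the arm holds its last target. There are 200 camera calls.

TASK

Push the little coupling guard's door fully shut, so that it clicks home on its catch and the bushing on the door lines up under the fixed bushing above it. Then take the long lock rod (not the short pin) out of the rod block, thread it tip first down through the upper bushing and on through the lower one, and finish still gripping it there, with its clip groove clear below the lower bushing and its tip off the worktop so that I can fit the clip. The rod has no head and would fall through, so do not let go; leave the short pin, springs and ring where they are.

Things in the scene. Friction and masses are not known exactly. Their poses are not given: they have to be found in the camera images.
- guard: Coupling guard, fixed: grey steel housing 84 mm wide, 108 mm high. Origin at the centre of its underside; its front looks along its own -x, the bushing side is +y. The door's outer face, shut, stands at x = -48 mm. A lug for the upper bushing juts out beside the door (y above 42 mm, z 92 to 108 mm): push the door from above no farther left than y = 25 mm, or the gripper may meet it.
- guard_door (a joint): Angle of the guard's door: 0 = shut, seated on the catch; grows as it opens (to 1.3 rad); starts at 0.45 to 0.8. It swings freely and stays where left; over the last 0.17 rad it must be pushed past a sprung catch (about 7 N at the push point), which snaps over at about 0.05 rad and holds it at 0 against a stop.
- door_hinge (a point): Point on the door's upright hinge axis, 59 mm above the worktop, at the guard's right front edge (guard frame x -45, y -40, z 59 mm). The axes turn with the door: y points from the hinge along the door to its free edge, x into the housing (-x is the outer face).
- door_push_point (a point): Good point to push on the door's outer face: 58 mm from the hinge axis, 100 mm above the worktop. The door is a plain grey panel 77 mm wide, 6 mm thick (its middle plane holds the hinge axis), 14 to 118 mm above the worktop. Axes turn with the door: push along its x.
- upper_bushing (a point): Centre of the upper mouth of the fixed brass bushing, 108 mm above the worktop: a plain upright tube, bore 18 mm, outside 26 mm, 16 mm long (down to 92 mm). Axes as the guard's.
- lower_bushing (a point): Centre of the upper mouth of the brass bushing on the lug of the door's free edge, 102 mm from the hinge axis, 60 mm above the worktop: bore 18 mm, outside 26 mm, 16 mm long (down to 44 mm), open below. Turns with the door; lies straight under the upper bushing only when the door is seated.
- lock_rod: Long lock rod: plain round steel, 14 mm thick, 170 mm long, about 0.2 kg, standing upright in one of the two sockets of the rod block (which one varies). Origin at the centre of its lower end (the tip), z up along it. The tip tapers from 14 to 8 mm over the last 8 mm; a dark clip groove runs round it 10.5 to 13.5 mm above the tip.
- lock_rod_tip (a point): The lower end of the lock rod (its origin).
- rod_block: Aluminium block 36 x 76 x 36 mm, fixed, with two upright sockets (16 mm bore, 26 mm deep), 40 mm apart along its y. Origin at the centre of its underside. The rods stand on the socket floors, 10 mm above the worktop: the lock rod's top is 180 mm, the short pin's 100 mm above the worktop.
- short_pin: Short pin like the lock rod but only 90 mm long, in the other socket; to be left alone. Origin at the centre of its lower end.
- spring_a: Green damper spring, 22 mm across, 26 mm high, standing near the rod block; bystander. Origin under its centre.
- spring_b: Another such spring; bystander.
- spacer_ring: Grey steel spacer ring, 52 mm across, 10 mm high, lying on the side table behind the guard; bystander. Origin under its centre.
- disc_stack_front: Fixed stack of round clutch discs, 200 mm across, about 95 mm high, between the rod block and the guard on the robot's side; carry the rod clear over it. Origin at the centre of its underside.
- disc_stack_rear: Fixed stack of round clutch discs, 200 mm across, about 200 mm high, behind and left of the guard; keep the hanging rod and the gripper clear of it (pass on the robot's side of it, over the front stack). Origin at the centre of its underside.

How it is judged (in metres and radians):
On the way, in this order (a step that is already met when the one before it is completed fails the run):
1. the door is pushed shut and seated on its catch (value of joint guard_door below 0.015 rad), for 0.2 s.
2. with the door shut, the rod's tip enters the upper bushing from above (value of joint guard_door below 0.025 rad and horizontal distance between lock_rod_tip and upper_bushing below 0.005 m and z of lock_rod_tip in the frame of upper_bushing between -0.05 and -0.004 m), for 0.1 s.
At the end, for the whole second after the job is handed in: The door is seated (below 0.02 rad) and the lock rod spans both bushings, upright within 0.09 rad, its tip at least 13.5 mm below the underside of the lower bushing (groove clear) and more than 4 mm above the worktop, at rest and gripped by the fingers with more than 3 N (value of joint guard_door below 0.02 rad and horizontal distance between lock_rod_tip and lower_bushing below 0.006 m and horizontal distance between lock_rod_tip and upper_bushing below 0.008 m and angle between the z axis of lock_rod and the z axis of guard, either way round below 0.09 rad and z of lock_rod_tip in the frame of lower_bushing below -0.0295 m and height (world z) of lock_rod_tip above 0.004 m and contact force between the fingers and lock_rod above 3 N and linear speed of lock_rod below 0.02 m/s); the arm keeps its last pose, push and grip.
It fails at once if the short pin is taken out or knocked out of its place (distance of short_pin from where it was at the start of the episode above 0.02 m).
It fails at once if a spring or the spacer ring is shoved away (distance of any of spring_a, spring_b, spacer_ring from where it was at the start of the episode above 0.03 m).
It fails at once if the lock rod is dropped onto the worktop or the floor (angle between lock_rod's own z axis and vertical above 1.2 rad or height (world z) of lock_rod below -0.05 m).
It also fails if it takes over 69 s, if anything falls off the work surface, if the arm or the gripper's body presses on something with over 40 N, if the wrist force passes 120 N, or if a joint passes its speed limit or range.

## Working session

There is one attempt and no reset: what is moved stays moved. The work goes in short steps, Python scripts to look and compute and a tool call to move; the robot and the scene stay as the last step left them, time stands still between calls to the robot, and variables do not carry over. Pictures are saved under pics/ and viewed, at most 10 in all, crops included, and the job is handed in when it is done.

Besides the shell and the picture viewer there is one more tool, called after ">>>" as name(argument=value, ...), one argument or row to a line, values as JSON. send_rows: Moves the arm, as the interface text tells. Its arguments: {"type":"object","properties":{"increments":{"type":"array","items":{"type":"array","items":{"type":"number"}}}},"required":["increments"]}

```bash
mkdir -p pics; cat > h.py <<'E'
import numpy as np, cv2
from station import env, read_camera, order, spot_in, trace
def cloud(p):
    z=p["z_map"]; v,u=np.mgrid[:384,:512]
    c=np.stack([(u-p["cx"])/p["fx"]*z,(v-p["cy"])/p["fy"]*z,z,np.ones_like(z)],-1)
    w=c@np.linalg.inv(p["view"]).T
    w=w[...,:3]; w[z<=0]=np.nan
    return w
def save(p,n): cv2.imwrite("pics/"+n,p["frame"][...,::-1])
E
python3 - <<'E'
from h import *
np.set_printoptions(precision=4,suppress=True)
s=env.sense(); print(s["tcp_pos"],s["tcp_rot"],s["contact_force"],s["finger_gap"])
ims=[]
for n in ["top","side"]:
    p=read_camera(n); ims.append(p["frame"])
    for q in ["guard","guard_door","lock_rod","rod_block","short_pin","spring_a","upper_bushing","lower_bushing","disc_stack_front","disc_stack_rear"]:
        try: print(n,q,[(np.array(d["xyz"]),round(d["score"],2)) for d in spot_in(p,q)[:3]])
        except Exception as e: print(n,q,e)
    np.savez(n+".npz",w=cloud(p),f=p["frame"],view=p["view"],k=[p["fx"],p["fy"],p["cx"],p["cy"]])
cv2.imwrite("pics/a.png",cv2.resize(np.vstack(ims),(0,0),fx=.78,fy=.78,interpolation=cv2.INTER_AREA)[...,::-1])
E
```

```text
[0.2711 0.6175 0.2299] [-179.8672   -0.0202  156.2888] [-0.6614  0.4151 -0.4655] 0.08538679492096493
top guard [(array([ 0.5042, -0.3059,  0.1087]), 0.92)]
top guard_door [(array([ 0.5322, -0.3634,  0.0757]), 0.62), (array([0.4957, 0.0306, 0.0355]), 0.43)]
top lock_rod [(array([0.5089, 0.0094, 0.1455]), 0.62)]
top rod_block [(array([0.4953, 0.0316, 0.0363]), 0.76)]
top short_pin [(array([0.4914, 0.0479, 0.0918]), 0.54), (array([ 0.5245, -0.3635,  0.0775]), 0.31)]
top spring_a [(array([0.4152, 0.0859, 0.0275]), 0.51)]
top upper_bushing [(array([ 0.511 , -0.3062,  0.1095]), 0.88), (array([0.4154, 0.0848, 0.0267]), 0.37)]
top lower_bushing [(array([ 0.5278, -0.3629,  0.078 ]), 0.88), (array([ 0.5069, -0.3074,  0.1067]), 0.56)]
top disc_stack_front []
top disc_stack_rear []
side guard [(array([ 0.5189, -0.333 ,  0.0814]), 0.82)]
side guard_door [(array([ 0.5371, -0.3648,  0.062 ]), 0.61)]
side lock_rod [(array([0.5103, 0.0139, 0.1124]), 0.67)]
side rod_block [(array([0.5069, 0.0007, 0.0323]), 0.47)]
side short_pin [(array([0.4934, 0.0477, 0.0746]), 0.63)]
side spring_a []
side upper_bushing [(array([ 0.5107, -0.3321,  0.0834]), 0.86)]
side lower_bushing [(array([ 0.5359, -0.365 ,  0.0622]), 0.59)]
side disc_stack_front []
side disc_stack_rear []
```

View pics/a.png

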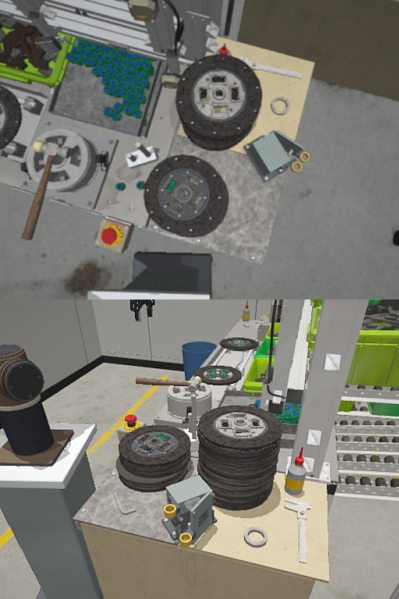

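Overview: the guard is at about (275,155) in the top view with both brass bushings to its right. The block is at (140,155). Next I'll zoom in and measure.

```bash
python3 - <<'E'
from h import *
np.set_printoptions(precision=4,suppress=True)
t=np.load("top.npz");s=np.load("side.npz")
c=lambda f,x,y,w,h,k:cv2.resize(f[y:y+h,x:x+w],(w*k,h*k),interpolation=cv2.INTER_CUBIC)
a=c(t["f"],300,155,100,75,4);b=c(s["f"],200,220,100,75,4);d=c(t["f"],140,170,100,75,4)
e=c(s["f"],140,80,200,150,2)
cv2.imwrite("pics/b.png",np.vstack([np.hstack([a,b]),np.hstack([d,e])])[...,::-1])
# brass points
for n,m in [("top",t),("side",s)]:
    w=m["w"];hsv=cv2.cvtColor(m["f"],cv2.COLOR_RGB2HSV)
    ok=(w[...,0]>.4)&(w[...,0]<.7)&(w[...,1]<-.2)&(w[...,1]>-.5)&(w[...,2]>.03)&(hsv[...,1]>90)&(hsv[...,0]>10)&(hsv[...,0]<35)
    for lo,hi in [(.104,.113),(.056,.065)]:
        q=w[ok&(w[...,2]>lo)&(w[...,2]<hi)]
        print(n,lo,len(q),q.mean(0) if len(q) else 0, cv2.minEnclosingCircle(q[:,:2].astype(np.float32)) if len(q) else 0)
    g=(w[...,0]>.4)&(w[...,0]<.7)&(w[...,1]<-.2)&(w[...,1]>-.5)&(hsv[...,1]<70)
    for lo,hi in [(.100,.112),(.113,.122)]:
        q=w[g&(w[...,2]>lo)&(w[...,2]<hi)]
        print(n,"grey",lo,len(q),cv2.minAreaRect((q[:,:2]*1000).astype(np.float32)) if len(q) else 0, cv2.boxPoints(cv2.minAreaRect((q[:,:2]*1000).astype(np.float32))).round(0).tolist() if len(q) else 0)
    g=(w[...,0]>.4)&(w[...,0]<.6)&(w[...,1]<.12)&(w[...,1]>-.08)
    for lo,hi in [(.172,.19),(.12,.17),(.092,.106),(.032,.04),(.02,.03)]:
        q=w[g&(w[...,2]>lo)&(w[...,2]<hi)]
        print(n,"blk",lo,len(q),q.mean(0) if len(q) else 0,cv2.minAreaRect((q[:,:2]*1000).astype(np.float32)) if len(q) else 0)
E
```

```text
top 0.104 77 [ 0.4768 -0.3641  0.1076] ((0.4770771265029907, -0.3637724220752716), 0.013667759485542774)
top 0.056 70 [ 0.5093 -0.3965  0.0593] ((0.5094020962715149, -0.39735478162765503), 0.013129958882927895)
top grey 0.1 1564 ((546.983642578125, -268.6570739746094), (258.46258544921875, 110.4150390625), 46.38230895996094) [[418.0, -324.0], [498.0, -400.0], [676.0, -213.0], [596.0, -137.0]]
top grey 0.113 177 ((538.1378784179688, -294.1338195800781), (176.2146759033203, 57.949031829833984), 74.5436019897461) [[487.0, -371.0], [543.0, -387.0], [590.0, -217.0], [534.0, -201.0]]
top blk 0.172 56 [0.5117 0.0094 0.1796] ((546.8646850585938, -29.06875991821289), (14.603460311889648, 130.42657470703125), 41.558746337890625)
top blk 0.12 96 [ 0.5418 -0.0283  0.1526] ((542.6248779296875, -35.65048599243164), (25.915523529052734, 132.5657501220703), 48.07003402709961)
top blk 0.092 66 [0.5114 0.0411 0.0982] ((536.9423828125, 21.766666412353516), (45.330116271972656, 112.20529174804688), 72.23223114013672)
top blk 0.032 489 [0.5035 0.0297 0.0361] ((515.7268676757812, 2.2432403564453125), (140
[... 806 characters left out ...]
2 38 [0.5079 0.0134 0.1781] ((507.0660705566406, 14.549860000610352), (13.600484848022461, 12.982521057128906), 59.33906555175781)
side blk 0.12 125 [0.5087 0.0117 0.1461] ((507.7369079589844, 12.44174575805664), (9.457168579101562, 13.748071670532227), 89.43544006347656)
side blk 0.092 60 [0.5001 0.0281 0.0987] ((480.4518127441406, -10.511405944824219), (141.20481872558594, 41.34949493408203), 64.4398422241211)
side blk 0.032 150 [0.4852 0.0136 0.0375] ((476.8149719238281, -2.5542678833007812), (133.98802185058594, 71.8099594116211), 61.16374969482422)
side blk 0.02 47 [0.511  0.0137 0.0248] ((516.6072998046875, 54.48589324951172), (128.56817626953125, 24.65744400024414), 83.59188842773438)
```

View pics/b.png

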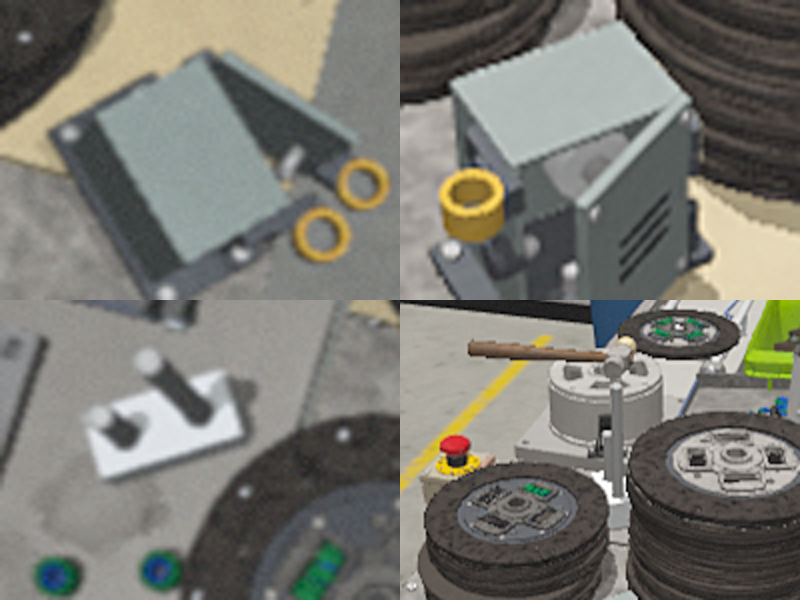

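Bottom-left crop: the long rod stands in the block's right socket (top at about (150,360)) and the short pin in the left one. Top-left and top-right crops: the door is partly open, lower bushing at (362,183) and upper at (322,233). Now I'll refine the numbers and check heights along the path.

```bash
python3 - <<'E'
from h import *
np.set_printoptions(precision=4,suppress=True,linewidth=160)
t=np.load("top.npz");s=np.load("side.npz")
U=np.array([.477,-.3645]);L=np.array([.5094,-.3975])
for n,m in [("top",t),("side",s)]:
    w=m["w"]; 
    d=np.hypot(w[...,0]-.509,w[...,1]-.011)
    q=w[(d<.02)&(w[...,2]>.174)&(w[...,2]<.187)]; print(n,"rodtop",len(q),q.mean(0),cv2.minEnclosingCircle((q[:,:2]*1000).astype(np.float32)))
    q=w[(d<.02)&(w[...,2]>.11)&(w[...,2]<.17)]; print(n,"rodside",len(q),q.mean(0))
    r=np.hypot(w[...,0]-.4914,w[...,1]-.0479); q=w[(r<.02)&(w[...,2]>.095)&(w[...,2]<.105)];print(n,"pintop",len(q),q.mean(0) if len(q) else 0)
    g=(np.hypot(w[...,0]-.506,w[...,1]+.294)<.075)&(w[...,2]>.104)&(w[...,2]<.112)
    q=(w[g][:,:2]*1000).astype(np.float32); R=cv2.minAreaRect(q); print(n,"housing",len(q),R,cv2.boxPoints(R).round().tolist())
# door outer face (side cam): plane fit near predicted
H=np.array([.564,-.3113]);w=s["w"]
dy=(L-H)/np.linalg.norm(L-H); nx=np.array([-dy[1],dy[0]])
rel=w[...,:2]-H; a=rel@dy; b=rel@nx
ok=(a>.01)&(a<.07)&(abs(b)<.02)&(w[...,2]>.03)&(w[...,2]<.112)
print("door",ok.sum(),np.percentile(b[ok],[5,25,50,75,95]),np.polyfit(a[ok],b[ok],1))
W=np.vstack([t["w"].reshape(-1,3),s["w"].reshape(-1,3)]);W=W[~np.isnan(W[:,0])]
xs=np.arange(.2,.8,.05);print("x:",xs)
for y in np.arange(.65,-.6,-.05):
    print("%.2f"%y,[int(1000*np.max(W[(abs(W[:,0]-x)<.025)&(abs(W[:,1]-y)<.025),2],initial=-.9)) for x in xs])
E
```

```text
top rodtop 50 [0.5074 0.0144 0.1796] ((507.3729248046875, 15.45559024810791), 7.4227800369262695)
top rodside 60 [0.5045 0.0112 0.1407]
top pintop 42 [0.4946 0.0522 0.0995]
top housing 1506 ((509.1376953125, -322.47662353515625), (108.08000183105469, 91.97373962402344), 30.70151138305664) [[439.0, -311.0], [486.0, -390.0], [579.0, -334.0], [532.0, -255.0]]
side rodtop 33 [0.508  0.0136 0.1789] ((507.93597412109375, 15.16862678527832), 7.776233196258545)
side rodside 147 [0.5087 0.0115 0.1415]
side pintop 22 [0.4937 0.0511 0.0998]
side housing 1431 ((509.9302062988281, -322.88299560546875), (109.0636215209961, 94.43038177490234), 31.510507583618164) [[439.0, -311.0], [488.0, -392.0], [581.0, -335.0], [532.0, -254.0]]
door 728 [-0.0149  0.0024  0.0028  0.0031  0.0036] [0.0114 0.0009]
x: [0.2  0.25 0.3  0.35 0.4  0.45 0.5  0.55 0.6  0.65 0.7  0.75 0.8 ]
0.65 [-788, -788, 320, -788, -786, -900, -900, 63, 66, -900, 66, 115, 118]
0.60 [-786, 328, 327, -790, -790, 3, 5, 66, 65, 54, 66, 119, 104]
0.55 [-787, 333, -789, -788, -792, 4, 74, 77, 76, 77, 66, 121, 140]
0.50 [-787, -788, -785, -786
[... 784 characters left out ...]
440]
-0.10 [-788, 2, 87, 91, 92, 90, 86, 196, 199, 199, 455, 261, 454]
-0.15 [-792, 4, 86, 88, 89, 90, 165, 198, 203, 202, 198, 273, 456]
-0.20 [-796, 4, 36, 86, 86, 86, 74, 198, 202, 202, 198, 191, 142]
-0.25 [-900, 6, 11, 11, 5, 4, 111, 196, 196, 196, 195, 9, 15]
-0.30 [-900, 4, 4, 11, 4, 111, 111, 122, 8, 12, 10, 8, 15]
-0.35 [-900, -900, -900, 3, 3, 110, 120, 121, 5, 14, 13, 8, 7]
-0.40 [-900, -900, -900, -900, -900, 108, 119, 120, 4, 4, 5, 8, 4]
-0.45 [-787, -792, -790, -900, -900, -900, -900, -900, -900, -900, 4, 5, 4]
-0.50 [-791, -785, -788, -788, -789, -792, -800, -900, -900, -900, -900, -900, -900]
-0.55 [-790, -791, -789, -790, -791, -787, -786, -786, -790, -791, -900, -900, -900]
```

>>> send_rows(
  increments=[
    [1, 0, 0, -8, 8.7],
    [1, 0, 0, -8, 8.7],
    [1, 0, 0, -8, 8.7],
    [1, 0, 0, -8, 8.7],
  ],
)

```text
time_s: 1.6
tcp_pos: [0.2714, 0.618, 0.2635]
tcp_rot: [-180.0, -0.0, 121.2]
contact_force: [0.2, 0.7, 0.1]
finger_gap: 0.0125
finger_force: 0.0
```

>>> send_rows(
  increments=[
    [1, -54, 0, 0, 0],
    [1, -54, 0, 0, 0],
    [1, -54, 0, 0, 0],
    [1, -54, 0, 0, 0],
  ],
)

```text
time_s: 2.1
tcp_pos: [0.3849, 0.4324, 0.2635]
tcp_rot: [180.0, 0.0, 121.5]
contact_force: [0.9, 0.1, 0.2]
finger_gap: -0.0
finger_force: 0.0
```

>>> send_rows(
  increments=[
    [1, -54, 0, 0, 0],
    [1, -54, 0, 0, 0],
    [1, -54, 0, 0, 0],
    [1, -54, 0, 0, 0],
    [1, -43, -26, 0, 0],
  ],
)

```text
time_s: 2.72
tcp_pos: [0.4987, 0.1975, 0.2636]
tcp_rot: [180.0, 0.0, 121.4]
contact_force: [0.7, -0.3, 0.3]
finger_gap: 0.0004
finger_force: 0.0
```

>>> send_rows(
  increments=[
    [1, -43, -26, 0, 0],
    [1, -43, -26, 0, 0],
    [1, -43, -26, 0, 0],
    [1, -43, -26, 0, 0],
    [1, -43, -26, 0, 0],
  ],
)

```text
time_s: 3.35
tcp_pos: [0.4986, -0.0534, 0.2637]
tcp_rot: [180.0, 0.0, 121.5]
contact_force: [0.1, 0.1, 0.1]
finger_gap: -0.0
finger_force: 0.0
```

>>> send_rows(
  increments=[
    [1, -43, -26, 0, 0],
    [1, -43, -26, 0, 0],
    [1, -48, -17, 0, 0],
    [1, -48, -17, 0, 0],
    [1, -48, -17, 0, 0],
  ],
)

```text
time_s: 3.98
tcp_pos: [0.5313, -0.3035, 0.2636]
tcp_rot: [180.0, 0.0, 121.5]
contact_force: [-0.0, 0.2, 1.1]
finger_gap: 0.0002
finger_force: 0.0
```

>>> send_rows(
  increments=[
    [1, -48, -17, 0, 0],
    [1, -48, -17, 0, 0],
    [1, 0, 0, 0, 0],
    [1, 0, 0, 0, 0],
  ],
)

```text
time_s: 4.47
tcp_pos: [0.5521, -0.4009, 0.2629]
tcp_rot: [180.0, -0.1, 121.5]
contact_force: [0.5, 0.3, 0.6]
finger_gap: -0.0003
finger_force: 0.0
```

>>> send_rows(
  increments=[
    [1, 0, 0, 50, 0],
    [1, 0, 0, 50, 0],
    [1, 0, 0, 50, 0],
    [1, 0, 0, 25, 0],
    [1, 0, 0, 0, 0],
  ],
)

```text
time_s: 5.1
tcp_pos: [0.5511, -0.3984, 0.0858]
tcp_rot: [-179.9, -0.3, 121.6]
contact_force: [0.6, -0.8, 0.0]
finger_gap: -0.0
finger_force: 0.0
```

>>> send_rows(
  increments=[
    [1, 10, 0, 0, 0],
    [1, 10, 0, 0, 0],
    [1, 8, 0, 0, 0],
    [1, 8, 0, 0, 0],
    [1, 0, 0, 0, 0],
  ],
)

```text
time_s: 5.72
tcp_pos: [0.5331, -0.37, 0.0885]
tcp_rot: [180.0, -0.0, 121.5]
contact_force: [-0.3, -0.2, 0.2]
finger_gap: 0.0005
finger_force: 0.0
```

Now the catch zone: about 20 mm more, plus a few mm of press.

>>> send_rows(
  increments=[
    [1, 5, 0, 0, 0],
    [1, 5, 0, 0, 0],
    [1, 4, 0, 0, 0],
    [1, 3, 0, 0, 0],
    [1, 0, 0, 0, 0],
  ],
)

```text
time_s: 6.35
tcp_pos: [0.5263, -0.36, 0.0886]
tcp_rot: [180.0, 0.7, 121.5]
contact_force: [4.8, -10.6, -7.2]
finger_gap: 0.0001
finger_force: 5.9
```

>>> send_rows(
  increments=[
    [1, 2, 0, 0, 0],
    [1, 2, 0, 0, 0],
    [1, 0, 0, 0, 0],
  ],
)

```text
time_s: 6.72
tcp_pos: [0.5222, -0.3531, 0.0882]
tcp_rot: [-180.0, 0.0, 121.5]
contact_force: [-0.1, -2.7, 0.1]
finger_gap: -0.0001
finger_force: 0.9
```

>>> send_rows(
  increments=[
    [1, 2, 0, 0, 0],
    [1, 2, 0, 0, 0],
    [1, 0, 0, 0, 0],
    [1, 0, 0, 0, 0],
  ],
)

```text
time_s: 7.22
tcp_pos: [0.5223, -0.3532, 0.0885]
tcp_rot: [179.9, 0.7, 121.5]
contact_force: [5.9, -12.1, -8.3]
finger_gap: -0.0002
finger_force: 6.9
```

```bash
python3 - <<'E'
from h import *
p=read_camera("side");w=cloud(p);s=env.sense();print(s["contact_force"],s["tcp_pos"])
hsv=cv2.cvtColor(p["frame"],cv2.COLOR_RGB2HSV)
ok=(abs(w[...,0]-.49)<.06)&(abs(w[...,1]+.38)<.06)&(hsv[...,1]>90)&(hsv[...,0]>10)&(hsv[...,0]<35)
for lo,hi in [(.104,.112),(.056,.064)]:
    q=w[ok&(w[...,2]>lo)&(w[...,2]<hi)];print(len(q),q.mean(0),cv2.minEnclosingCircle((q[:,:2]*1000).astype(np.float32)))
cv2.imwrite("pics/c.png",cv2.resize(p["frame"][220:300,190:300],(0,0),fx=5,fy=5)[...,::-1])
E
```

```text
[  6.24609188 -11.673959    -8.22712962] [ 0.52233405 -0.35317339  0.0885098 ]
128 [ 0.47634656 -0.36559038  0.10773276] ((477.2060241699219, -365.01605224609375), 13.349811553955078)
114 [ 0.47630703 -0.36628543  0.05991141] ((476.59649658203125, -364.9786376953125), 13.193750381469727)
```

View pics/c.png

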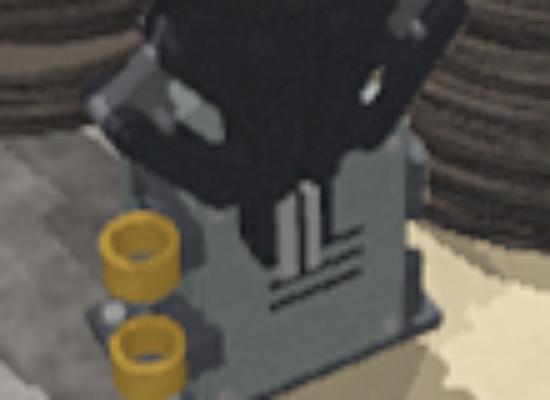

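The door is seated: the image puts the two bushings in line to within 1 mm, at (140,245) and (148,340), and the stop holds against the push. I'll back off and go over the rod.

>>> send_rows(
  increments=[
    [1, -15, 0, 0, 0],
    [1, -35, 0, 0, 0],
    [1, 0, 0, -50, 0],
    [1, 0, 0, -55, 0],
    [1, 0, 0, -55, 0],
  ],
)

```text
time_s: 7.9
tcp_pos: [0.5465, -0.3913, 0.2494]
tcp_rot: [180.0, -0.2, 121.5]
contact_force: [0.2, -1.9, 0.3]
finger_gap: 0.0001
finger_force: 0.0
```

>>> send_rows(
  increments=[
    [-1, 0, 0, -50, 0],
    [-1, 45, 22.5, 0, 0],
    [-1, 45, 22.5, 0, 0],
    [-1, 45, 22.5, 0, 0],
    [-1, 45, 22.5, 0, 0],
  ],
)

```text
time_s: 8.52
tcp_pos: [0.5288, -0.1893, 0.2983]
tcp_rot: [180.0, -0.1, 121.5]
contact_force: [-0.0, 0.1, 0.5]
finger_gap: 0.0852
finger_force: 0.0
```

>>> send_rows(
  increments=[
    [-1, 45, 22.5, 0, 0],
    [-1, 45, 22.5, 0, 0],
    [-1, 45, 22.5, 0, 0],
    [-1, 45, 22.5, 0, 0],
    [-1, 0, 0, 0, 0],
  ],
)

```text
time_s: 9.15
tcp_pos: [0.5111, 0.0123, 0.2985]
tcp_rot: [-180.0, -0.1, 121.8]
contact_force: [0.4, -0.3, -0.5]
finger_gap: 0.0852
finger_force: 0.0
```

```bash
python3 - <<'E'
from h import *
np.set_printoptions(precision=4,suppress=True)
s=env.sense();print(s["tcp_pos"],s["tcp_rot"],s["contact_force"])
for n in ["wrist","top","side"]:
    p=read_camera(n);w=cloud(p)
    d=np.hypot(w[...,0]-.5077,w[...,1]-.015)
    q=w[(d<.02)&(w[...,2]>.172)&(w[...,2]<.188)]
    if len(q): print(n,len(q),q.mean(0),cv2.minEnclosingCircle((q[:,:2]*1000).astype(np.float32)))
    print(n, [(np.array(x["xyz"]),x["score"]) for x in spot_in(p,"lock_rod")[:2]])
E
```

```text
[0.5111 0.0123 0.2985] [-179.9913   -0.1039  121.7915] [ 0.3637 -0.2887 -0.5261]
wrist 163 [0.5076 0.0155 0.1793] ((508.0985412597656, 14.606528282165527), 7.058454990386963)
wrist [(array([0.5032, 0.0169, 0.1526]), 0.74), (array([ 0.5269, -0.2677,  0.0581]), 0.53)]
top []
side 38 [0.5081 0.0128 0.1782] ((508.0791015625, 15.570133209228516), 8.01296615600586)
side [(array([0.5073, 0.01  , 0.1095]), 0.87)]
```

>>> send_rows(
  increments=[
    [-1, 4, -1.3, 20, 0],
    [-1, 0, 0, 45, 0],
    [-1, 0, 0, 45, 0],
    [-1, 0, 0, 40, 0],
    [-1, 0, 0, 17, 0],
  ],
)

```text
time_s: 10.07
tcp_pos: [0.5061, 0.0118, 0.1273]
tcp_rot: [-179.7, -0.3, 121.4]
contact_force: [0.5, -0.1, -0.9]
finger_gap: 0.0855
finger_force: 0.0
```

>>> send_rows(
  increments=[
    [-1, 0, 0, 0, 0],
    [1, 0, 0, 0, 0],
    [1, 0, 0, 0, 0],
    [1, 0, 0, 0, 0],
    [1, 0, 0, 0, 0],
  ],
)

```text
time_s: 10.7
tcp_pos: [0.5091, 0.0117, 0.132]
tcp_rot: [179.9, 0.0, 121.5]
contact_force: [0.3, 0.5, 8.1]
finger_gap: 0.0124
finger_force: 55.4
```

>>> send_rows(
  increments=[
    [1, 0, 0, 0, 0],
    [1, 0, 0, 0, 0],
    [1, 0, 0, 0, 0],
    [1, 0, 0, 0, 0],
  ],
)

```text
time_s: 11.2
tcp_pos: [0.5094, 0.0117, 0.132]
tcp_rot: [179.9, 0.0, 121.5]
contact_force: [0.4, 1.2, 4.5]
finger_gap: 0.0125
finger_force: 58.7
```

>>> send_rows(
  increments=[
    [1, 0, 0, -10, 0],
    [1, 0, 0, -25, 0],
    [1, 0, 0, -35, 0],
    [1, 0, 0, -40, 0],
    [1, 0, 0, -40, 0],
  ],
)

```text
time_s: 11.82
tcp_pos: [0.5073, 0.0117, 0.2812]
tcp_rot: [-179.8, -0.1, 121.5]
contact_force: [0.7, -0.3, -1.4]
finger_gap: 0.0126
finger_force: 58.7
```

>>> send_rows(
  increments=[
    [1, 0, 0, 0, 0],
    [1, 0, 0, 0, 0],
  ],
)

```text
time_s: 12.08
tcp_pos: [0.5075, 0.0118, 0.2792]
tcp_rot: [-179.8, -0.1, 121.5]
contact_force: [-0.8, -0.4, -2.4]
finger_gap: 0.0125
finger_force: 58.7
```

```bash
cat > rod.py <<'E'
from h import *
np.set_printoptions(precision=4,suppress=True)
s=env.sense();T=np.array(s["tcp_pos"]);print(T,s["tcp_rot"],s["contact_force"],s["finger_gap"],s["finger_force"])
P=[]
for n in ["side","top"]:
    p=read_camera(n);w=cloud(p);V=p["view"];cam=np.linalg.inv(V)[:3,3]
    d=np.hypot(w[...,0]-T[0],w[...,1]-T[1])
    ok=(d<.03)&(w[...,2]>T[2]-.13)&(w[...,2]<T[2]-.02)
    q=w[ok]
    if len(q)>20:
        # slices: visible surface mean -> axis, shifted away from camera (mean depth of visible half cylinder = r*pi/4)
        dr=(q.mean(0)-cam);dr[2]=0;dr/=np.linalg.norm(dr)
        c=np.polyfit(q[:,2],q[:,0]+dr[0]*.0055,1),np.polyfit(q[:,2],q[:,1]+dr[1]*.0055,1)
        zt=q[:,2].min();print(n,len(q),"tipz~",zt,"slopes",c[0][0],c[1][0],"axis at tip",[np.polyval(k,T[2]-.121) for k in c],"at tcp",[np.polyval(k,T[2]) for k in c])
    if n=="side": side=p
E
python3 - <<'E'
from rod import *
u,v=[int(x) for x in (lambda c:(c[0]/c[2]*side["fx"]+side["cx"],c[1]/c[2]*side["fy"]+side["cy"]))(side["view"]@np.array([*T[:2],T[2]-.05,1]))]
print(u,v);f=side["frame"][max(0,v-60):v+60,max(0,u-60):u+60]
cv2.imwrite("pics/d.png",cv2.resize(f,(0,0),fx=4,fy=4)[...,::-1])
E
```

```text
[0.5075 0.0118 0.2792] [-179.8047   -0.1403  121.4934] [-0.7503 -0.4317 -2.3708] 0.01246522698039299 58.72412659227848
side 257 tipz~ 0.15879958814549355 slopes 0.00497225169786188 0.001573032632257095 axis at tip [np.float64(0.504716480266331), np.float64(0.016299924162233456)] at tcp [np.float64(0.5053181227217722), np.float64(0.016490261110736565)]
247 102
```

View pics/d.png

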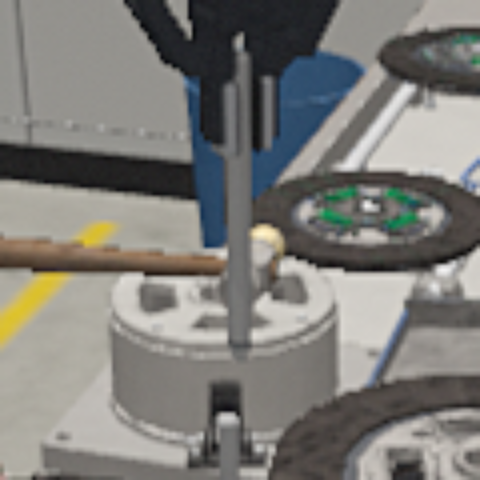

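The rod hangs upright in the pads: in the crop it spans (240,50) to (240,345), tip at z about 0.158. Carrying it to the bushing.

>>> send_rows(
  increments=[
    [1, -20, -14, 0, 0],
    [1, -36, -26, 0, 0],
    [1, -40, -29, 0, 0],
    [1, -40, -29, 0, 0],
    [1, -40, -29, 0, 0],
  ],
)

```text
time_s: 12.8
tcp_pos: [0.4913, -0.2057, 0.2791]
tcp_rot: [-179.9, -0.2, 121.5]
contact_force: [0.2, -1.3, -2.0]
finger_gap: 0.0126
finger_force: 58.8
```

>>> send_rows(
  increments=[
    [1, -40, -29, 0, 0],
    [1, -40, -29, 0, 0],
    [1, -33, -24, 0, 0],
    [1, -20, -14.5, 0, 0],
    [1, 0, 0, 0, 0],
  ],
)

```text
time_s: 13.42
tcp_pos: [0.4789, -0.3693, 0.2796]
tcp_rot: [-180.0, -0.2, 121.4]
contact_force: [-0.3, 0.2, -1.2]
finger_gap: 0.0126
finger_force: 58.7
```

>>> send_rows(
  increments=[
    [1, 0, 0, 8, 0],
    [1, 0, 0, 8, 0],
    [1, 0, 0, 8, 0],
    [1, 0, 0, 0, 0],
    [1, 0, 0, 0, 0],
  ],
)

```text
time_s: 14.05
tcp_pos: [0.4797, -0.3684, 0.2575]
tcp_rot: [180.0, 0.0, 121.5]
contact_force: [-0.6, 0.5, -2.6]
finger_gap: 0.0126
finger_force: 58.8
```

```bash
python3 - <<'E'
from rod import *
f=side["frame"];crop=f[150:290,160:290]
w=cloud(side);hsv=cv2.cvtColor(f,cv2.COLOR_RGB2HSV)
ok=(abs(w[...,0]-.48)<.04)&(abs(w[...,1]+.365)<.04)&(hsv[...,1]>90)&(hsv[...,0]>10)&(hsv[...,0]<35)&(w[...,2]>.104)&(w[...,2]<.112)
q=w[ok];print(len(q),cv2.minEnclosingCircle((q[:,:2]*1000).astype(np.float32)))
cv2.imwrite("pics/e.png",cv2.resize(crop,(0,0),fx=4,fy=4)[...,::-1])
p=read_camera("wrist");save(p,"w.png");w=cloud(p)
E
```

```text
[ 0.4797 -0.3684  0.2575] [179.9962   0.022  121.5079] [-0.6405  0.5168 -2.5811] 0.012556477946232467 58.75955477356911
side 481 tipz~ 0.13605151158193995 slopes 0.0007975159821683275 -0.003111626841430239 axis at tip [np.float64(0.47774317922225157), np.float64(-0.3637264431233193)] at tcp [np.float64(0.47783967865609395), np.float64(-0.36410294997113235)]
126 ((476.9250793457031, -365.3531494140625), 13.266934394836426)
```

View pics/e.png

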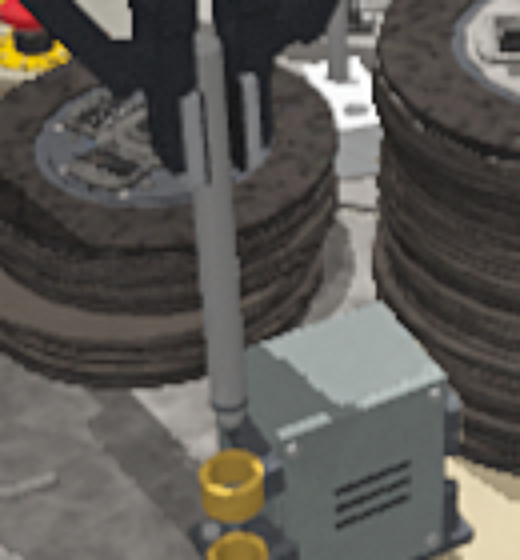

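View pics/w.png

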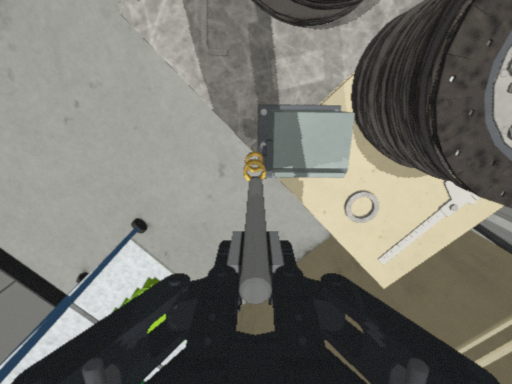

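Side crop: the rod tip is at (228,415), right above the upper bushing at (233,485). The wrist view shows the same alignment, tip (255,178) against the bushing rings at (254,165). One numeric cross-check before inserting.

```bash
python3 - <<'E'
from h import *
np.set_printoptions(precision=4,suppress=True)
p=read_camera("wrist");w=cloud(p);cam=np.linalg.inv(p["view"])[:3,3];hsv=cv2.cvtColor(p["frame"],cv2.COLOR_RGB2HSV)
br=(hsv[...,1]>90)&(hsv[...,0]>10)&(hsv[...,0]<35)&(np.hypot(w[...,0]-.477,w[...,1]+.365)<.03)
for lo,hi in [(.103,.113),(.055,.065)]:
    q=w[br&(w[...,2]>lo)&(w[...,2]<hi)];print("ring",len(q),q.mean(0),cv2.minEnclosingCircle((q[:,:2]*1000).astype(np.float32)) if len(q) else 0)
q=w[(np.hypot(w[...,0]-.4778,w[...,1]+.364)<.02)&(w[...,2]>.145)&(w[...,2]<.22)]
a=np.c_[2*q[:,:2],np.ones(len(q))];print("cam",cam,len(q),q.mean(0))
dr=q.mean(0)-cam;dr[2]=0;dr/=np.linalg.norm(dr);print("axis",q.mean(0)+dr*.0055,np.polyfit(q[:,2],q[:,0],1)[0],np.polyfit(q[:,2],q[:,1],1)[0])
# image-only: project U axis at tip heights
for z in (.1365,.108,.06):
    c=p["view"]@np.array([.477,-.3652,z,1]);print(z,c[0]/c[2]*p["fx"]+p["cx"],c[1]/c[2]*p["fy"]+p["cy"])
m=trace(p,"lock_rod")
if m:
    v,u=np.nonzero(m[0]["region"]);print("rod region top px",v.min(),u[v<=v.min()+2].mean())
E
```

```text
ring 177 [ 0.4754 -0.3627  0.1078] ((476.86993408203125, -365.13983154296875), 12.831038475036621)
ring 113 [ 0.475  -0.3648  0.0597] ((475.82147216796875, -365.6837463378906), 12.628743171691895)
cam [ 0.438  -0.2997  0.4007] 445 [ 0.4754 -0.3615  0.1883]
axis [ 0.4782 -0.3662  0.1883] 0.000361359390674398 0.0021921449099448075
0.1365 254.3275049267521 178.8306685566947
0.108 254.41158520762582 171.74490926920384
0.06 254.52362063816238 162.30326511432162
rod region top px 176 255.0
```

>>> send_rows(
  increments=[
    [1, 0.5, -0.8, 0, 0],
    [1, 0, 0, 10, 0],
    [1, 0, 0, 10, 0],
    [1, 0, 0, 10, 0],
    [1, 0, 0, 8, 0],
  ],
)

```text
time_s: 14.92
tcp_pos: [0.4784, -0.3682, 0.218]
tcp_rot: [-180.0, -0.1, 121.5]
contact_force: [1.4, 0.7, -1.6]
finger_gap: 0.0124
finger_force: 58.8
```

>>> send_rows(
  increments=[
    [1, 0, 0, 4, 0],
    [1, 0, 0, 0, 0],
    [1, 0, 0, 0, 0],
  ],
)

```text
time_s: 15.3
tcp_pos: [0.4788, -0.3687, 0.2158]
tcp_rot: [180.0, 0.1, 121.5]
contact_force: [-0.6, -0.3, -2.5]
finger_gap: 0.0125
finger_force: 58.8
```

```bash
python3 - <<'E'
from rod import *
E
```

```text
[ 0.4788 -0.3687  0.2158] [179.9906   0.0502 121.4929] [-0.5822 -0.3105 -2.5356] 0.012524650067149437 58.757934495806694
side 753 tipz~ 0.08629785004602297 slopes -0.10060233431456467 -0.0866344193893395 axis at tip [np.float64(0.48442040827406024), np.float64(-0.35750360908395873)] at tcp [np.float64(0.4722475258219979), np.float64(-0.3679863738300688)]
```

The tip is inside the upper bushing with no side force. Lowering on.

>>> send_rows(
  increments=[
    [1, 0, 0, 8, 0],
    [1, 0, 0, 8, 0],
    [1, 0, 0, 8, 0],
    [1, 0, 0, 6, 0],
    [1, 0, 0, 5, 0],
  ],
)

```text
time_s: 16.02
tcp_pos: [0.4785, -0.3684, 0.1797]
tcp_rot: [-180.0, -0.0, 121.5]
contact_force: [0.3, -0.5, -2.1]
finger_gap: 0.0125
finger_force: 58.8
```

>>> send_rows(
  increments=[
    [1, 0, 0, 4, 0],
    [1, 0, 0, 4, 0],
    [1, 0, 0, 4, 0],
    [1, 0, 0, 0, 0],
  ],
)

```text
time_s: 16.52
tcp_pos: [0.4785, -0.3683, 0.1679]
tcp_rot: [-180.0, -0.0, 121.5]
contact_force: [0.7, -0.3, -1.3]
finger_gap: 0.0123
finger_force: 58.8
```

Tip at about 0.047, inside the lower bushing and free. 29 mm more.

>>> send_rows(
  increments=[
    [1, 0, 0, 6, 0],
    [1, 0, 0, 6, 0],
    [1, 0, 0, 6, 0],
    [1, 0, 0, 6, 0],
    [1, 0, 0, 5, 0],
  ],
)

```text
time_s: 17.15
tcp_pos: [0.4785, -0.3684, 0.1387]
tcp_rot: [-180.0, -0.0, 121.5]
contact_force: [-0.1, 0.1, -1.4]
finger_gap: 0.0125
finger_force: 58.8
```

>>> send_rows(
  increments=[
    [1, 0, 0, 0, 0],
    [1, 0, 0, 0, 0],
    [1, 0, 0, 0, 0],
    [1, 0, 0, 0, 0],
  ],
)

```text
time_s: 17.65
tcp_pos: [0.4787, -0.3686, 0.1396]
tcp_rot: [180.0, 0.0, 121.5]
contact_force: [-0.8, -0.4, -1.4]
finger_gap: 0.0122
finger_force: 58.8
```

```bash
python3 - <<'E'
from h import *
p=read_camera("side");s=env.sense();print(s["tcp_pos"],s["tcp_rot"],s["contact_force"],s["finger_force"],s["joint_velocities"])
cv2.imwrite("pics/f.png",cv2.resize(p["frame"][190:310,180:300],(0,0),fx=4,fy=4)[...,::-1])
w=cloud(p);q=w[(np.hypot(w[...,0]-.477,w[...,1]+.365)<.012)&(w[...,2]<.04)];print(len(q),np.percentile(q[:,2],[0,5,50]) if len(q) else 0)
E
```

```text
[ 0.47872597 -0.36861838  0.13959237] [1.79996452e+02 2.61069807e-02 1.21491538e+02] [-0.58277427 -0.23132818 -2.30205764] 58.75677824020386 [ 0.01840009 -0.01381166  0.10076017 -0.05457578  0.11939804 -0.02361336]
879 [-0.23889676 -0.21651661 -0.08715903]
```

View pics/f.png

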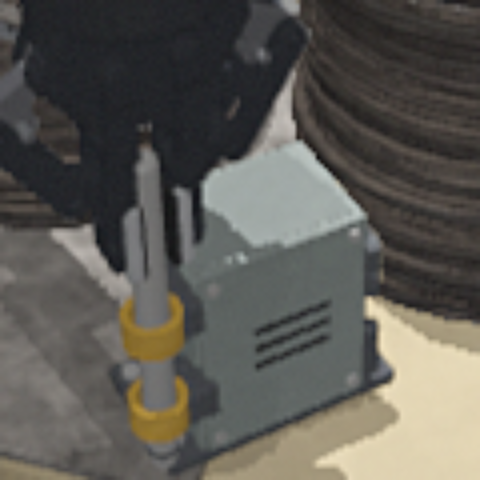

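The rod passes through both bushings (152,325 and 160,410), its tip shows below at (163,452), and the door is flush. The tip is about 18 mm above the worktop, so I'm handing in.

```bash
python3 -c "
from h import *
print(order.close_job())"
```

```text
the job is handed in; nothing more can be done
None
```

The door is shut on its catch, and the lock rod is threaded through both bushings and still gripped (about 59 N), its tip roughly 18 mm above the worktop and the groove clear below the lower bushing; I handed the job in at about 18 s but got no verdict back.

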